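# Wash the hook-on baskets of turned parts

### The arm

A 6-joint arm with a two-finger parallel gripper is mounted at the origin on a cart in front of the work surface, level with it; the furniture and walls round the work are solid. World frame = base frame: x ahead of the robot, y to its left, z up, the work surface at z = 0. Lengths are in m, angles in rad, forces in N, time in s.
With the tool pointing down it reaches from about 0.425 to 1.125 m from the base axis. Payload 14.9 kg.
Tool frame: the origin (TCP) lies on the front face of the gripper's body, between the roots of the fingers; the fingertips stand 78 mm ahead of it and the grasp point (between the pads) lies 60 mm ahead of it; z points along the fingers, y is the line along which they close (so a half turn about z gives the same grasp; the last joint's range is limited). The gripper opens to 91 mm and grips with 3 to 60 N. Pads are 32 mm wide; open, the fingers measure 118 mm over their backs; the gripper's body (76 mm by 178 mm) begins 60 mm behind the grasp point.
Start: joints at [-1.309, 0.379, 1.734, -0, 1.028, -0.033], TCP at [0.203, -0.67, 0.292] pointing down, gripper open.
Joint ranges: [-2.77, 2.77], [-0.74, 2.19], [0, 2.66], [-1.06, 4.2], [0.31, 2.87], [-3.08, 3.08]. Speed limits (rad/s): [1.89, 1.89, 2.39, 3.14, 3.14, 3.14].

### API

Orientations are given as a unit quaternion [x, y, z, w].
In Python, from workcell import goto, movel, move_j, gripper_to, hold, inverse_kinematics, state, snapshot, camera_model, IKError, hand_in gives the robot as it stands. Calls block until the motion is done:
- goto(position, orientation): joint-space move of the TCP to a pose.
- movel(position, feed=0.15, orientation=None): straight line of the TCP; orientation=None keeps the orientation; feed is the mean speed in m/s.
- move_j(angles): joint-space move.
- gripper_to(opening, strength=None): opening from 0.0 (shut) to 1.0 (fully open); strength is the grip in N (None keeps the last); returns when the fingers have stopped.
- hold(seconds).
- inverse_kinematics(position, orientation): joint angles nearest the present ones, or None.
- state(): the state.
- snapshot(name): name is "side" or "top"; returns the picture (420x560x3 uint8, red, green, blue); there is no depth.
- camera_model(name): a dict with "vertical_fov" (degrees; the focal length in pixels is half the picture's height over the tangent of half this angle, whatever the lens; pixels are square), "cx", "cy" (the principal point, pixels), "cam_to_world" (4x4, takes a point from camera to world coordinates). Camera axes: x right, y down, z forward; pixel columns grow to the right and rows downward; lengths in m; the calibration is good to about 2 mm. A picture is of the moment at which its call begins. camera_model takes no time and is no camera call.
A pose or a line that the arm cannot do raises IKError and nothing moves.
- hand_in(): hands the job in; it is judged then, once.
The state is a dict: "clock": time; "qpos": joint angles; "dq": joint speeds; "tau": joint torques, N m; "tool_pos": TCP position; "ee_rot": TCP orientation; "ft_force": force on the tool from outside, world axes, zero at the start; "moment": the same for the moment, N m; "opening": opening from 0.0 (shut) to 1.0 (fully open); "grasp_force": force on a finger pad.
Only numpy, scipy, OpenCV 4.12 (cv2) and the standard library are available. Lean on these libraries where they do the work, as an engineer would, in place of code of your own. Each camera call takes 0.05 s, during which the arm holds its last target. There are 200 camera calls.

### The job

Wash every basket of turned parts that stands in the drip tray: hook each one by its bent lip over the tank's near rim so that they all hang inside the tank together, then give the pump three full strokes, pressing its plunger fully down and letting it come up each time. Afterwards take all the baskets out and stand them upright in the drip tray they came from, without shifting the other things on the bench.

Things in the scene. Friction and masses are not known exactly. Their poses are not given: they have to be found in the camera images.
- tank: Dip washer: open steel tank, fixed, 125 (x) x 270 (y) x 90 mm high, walls and floor 5 mm thick; origin at the centre of its underside. A grey hand-pump block (60x66x80 mm) stands at its right (-y) end; a brass drain stub sticks out 24 mm towards the robot from its near wall at y = +110 mm, up to 29 mm above the bench.
- near_rim (a point): Middle of the top of the tank wall nearest the robot (90 mm above the bench), half-way through its 5 mm thickness. Its x axis points into the tank, square to that wall; y runs along the rim, which is free from -125 to +125 mm; z up.
- plunger_top (a point): Centre of the top of the pump's black plunger knob (34 mm across, upright, 123 mm above the bench when up); it moves down with the plunger.
- plunger (a joint): Pump plunger stroke in m: 0 up (a spring returns it), 0.014 fully down. About 2 N starts it, 7 N brings it to the stop. Needs a push straight down on the knob.
- tray: Drip tray, aluminium, fixed, 130 (x) x 250 (y) mm outside, wall 4 mm thick and 12 mm high, inner floor 4 mm above the bench; origin at the centre of its underside, axes along its sides.
- basket_1: Hook-on basket of turned parts (fixed in it), 0.14 kg, one of two to four alike; may be absent. Origin on its flat underside; axes: z up, lip towards -x. Box x -18 to +32, y +-23, 30 mm high, heavy floor. Back plate at x -18 to -15.5 rises to 66 mm; there a lip bends over towards -x (46 mm wide, to x = -32.5), and above it a dark grip tab stands to 106 mm.
- basket_1_tab (a point): Grip tab of basket_1: 10 mm thick (x), 26 mm wide (y), from 66 to 106 mm above the basket's underside. This point is centred in its thickness and width, 90 mm above the underside, at [-13, 0, 90] mm in the basket's axes; axes as the basket's.
- basket_1_lip (a point): Slot under basket_1's lip: 12 mm wide (x -30 to -18 mm), 18 mm deep, open downward; the lip's turned-down edge is 2.5 mm thick. This point is mid-slot on the underside of the lip's top plate, at [-24, 0, 63] mm in the basket's axes; axes as the basket's. Hooked on, it lies at the rim's top within the slot's play.
- basket_2: Hook-on basket of turned parts (fixed in it), 0.14 kg, one of two to four alike; may be absent. Origin on its flat underside; axes: z up, lip towards -x. Box x -18 to +32, y +-23, 30 mm high, heavy floor. Back plate at x -18 to -15.5 rises to 66 mm; there a lip bends over towards -x (46 mm wide, to x = -32.5), and above it a dark grip tab stands to 106 mm.
- basket_2_tab (a point): Grip tab of basket_2: 10 mm thick (x), 26 mm wide (y), from 66 to 106 mm above the basket's underside. This point is centred in its thickness and width, 90 mm above the underside, at [-13, 0, 90] mm in the basket's axes; axes as the basket's.
- basket_2_lip (a point): Slot under basket_2's lip: 12 mm wide (x -30 to -18 mm), 18 mm deep, open downward; the lip's turned-down edge is 2.5 mm thick. This point is mid-slot on the underside of the lip's top plate, at [-24, 0, 63] mm in the basket's axes; axes as the basket's. Hooked on, it lies at the rim's top within the slot's play.
- basket_3: Hook-on basket of turned parts (fixed in it), 0.14 kg, one of two to four alike; may be absent. Origin on its flat underside; axes: z up, lip towards -x. Box x -18 to +32, y +-23, 30 mm high, heavy floor. Back plate at x -18 to -15.5 rises to 66 mm; there a lip bends over towards -x (46 mm wide, to x = -32.5), and above it a dark grip tab stands to 106 mm.
- basket_3_tab (a point): Grip tab of basket_3: 10 mm thick (x), 26 mm wide (y), from 66 to 106 mm above the basket's underside. This point is centred in its thickness and width, 90 mm above the underside, at [-13, 0, 90] mm in the basket's axes; axes as the basket's.
- basket_3_lip (a point): Slot under basket_3's lip: 12 mm wide (x -30 to -18 mm), 18 mm deep, open downward; the lip's turned-down edge is 2.5 mm thick. This point is mid-slot on the underside of the lip's top plate, at [-24, 0, 63] mm in the basket's axes; axes as the basket's. Hooked on, it lies at the rim's top within the slot's play.
- basket_4: Hook-on basket of turned parts (fixed in it), 0.14 kg, one of two to four alike; may be absent. Origin on its flat underside; axes: z up, lip towards -x. Box x -18 to +32, y +-23, 30 mm high, heavy floor. Back plate at x -18 to -15.5 rises to 66 mm; there a lip bends over towards -x (46 mm wide, to x = -32.5), and above it a dark grip tab stands to 106 mm.
- basket_4_tab (a point): Grip tab of basket_4: 10 mm thick (x), 26 mm wide (y), from 66 to 106 mm above the basket's underside. This point is centred in its thickness and width, 90 mm above the underside, at [-13, 0, 90] mm in the basket's axes; axes as the basket's.
- basket_4_lip (a point): Slot under basket_4's lip: 12 mm wide (x -30 to -18 mm), 18 mm deep, open downward; the lip's turned-down edge is 2.5 mm thick. This point is mid-slot on the underside of the lip's top plate, at [-24, 0, 63] mm in the basket's axes; axes as the basket's. Hooked on, it lies at the rim's top within the slot's play.
- flux_jar: Bystander, loose: tin jar with black lid, 52 mm across, 38 mm high; origin on its underside.
- solder_spool: Bystander, loose: spool of wire, 62x68 mm, 58 mm high; origin on its underside.
- tape: Bystander, loose: flat roll of black tape, 55 mm across, 19 mm high; origin on its underside.
- screw_dish: Bystander, loose: steel dish of screws, 67 mm across, 16 mm high; origin on its underside.
- pcb: Bystander, loose: green circuit board, 46x62x13 mm; origin on its underside.
- screwdriver: Bystander, loose: yellow screwdriver, 144 mm long, 19 mm thick, lying; origin on its underside.

How it is judged:
By the outcome, as a careful person would: the job done as asked, in the order asked, and still so for the second after the job is handed in, with the robot touching nothing.
Of basket_1, basket_2, basket_3, basket_4 only 2 to 4 are there at a start; the rules pass over those that are not, and their reading is None.
At some moment in a run one of basket_1, basket_2, basket_3, basket_4 may be knocked a few centimetres aside while the robot is not near it.
Once in a run the grip may slacken for a moment while it holds something.
It also fails if it takes over 210 s, if anything falls off the work surface, if the arm or the gripper's body presses on something with over 40 N, if the wrist force passes 120 N, or if a joint passes its speed limit or range.

## Working session

There is one attempt and no reset: what is moved stays moved. The work goes in short steps, each a Python script; the robot and the scene stay as the last script left them, time stands still between calls to the robot, and variables do not carry over. Pictures are saved under pics/ and viewed, at most 14 in all, crops included, and the job is handed in when it is done.

```bash
mkdir -p pics; ls; python3 - <<'E'
from workcell import *
import cv2,numpy as np
for n in("top","side"):
    im=snapshot(n); cv2.imwrite(f"pics/{n}0.png",cv2.resize(im[:,:,::-1],(800,600),interpolation=cv2.INTER_CUBIC))
    c=camera_model(n); print(n,c["vertical_fov"],c["cx"],c["cy"],{k:v for k,v in c.items() if k not in("vertical_fov","cx","cy")})
s=state();print(s["clock"],s["tool_pos"],s["ee_rot"],s["opening"])
E
```

```text
pics
top 43.25582810846861 274.4070108722038 207.98526366051968 {'cam_to_world': array([[ 0.02461345, -0.99822942,  0.05414977,  0.38262547],
       [-0.99958788, -0.02377417,  0.01608916, -0.01191565],
       [-0.01477331, -0.05452346, -0.9984032 ,  1.74494114],
       [ 0.        ,  0.        ,  0.        ,  1.        ]])}
side 52.62261914611402 272.96768976017347 211.08333632831446 {'cam_to_world': array([[ 0.99834096, -0.01785392,  0.05474093,  0.40217614],
       [-0.05637966, -0.49614107,  0.86640947, -1.28873179],
       [ 0.01169042, -0.86805834, -0.49632455,  0.84592833],
       [ 0.        ,  0.        ,  0.        ,  1.        ]])}
0.1 [ 0.20330193 -0.66953871  0.29163915] [ 9.89156504e-01  1.46864455e-01 -5.36941568e-05 -4.89177509e-04] 0.9988550443715227
```

View pics/top0.png

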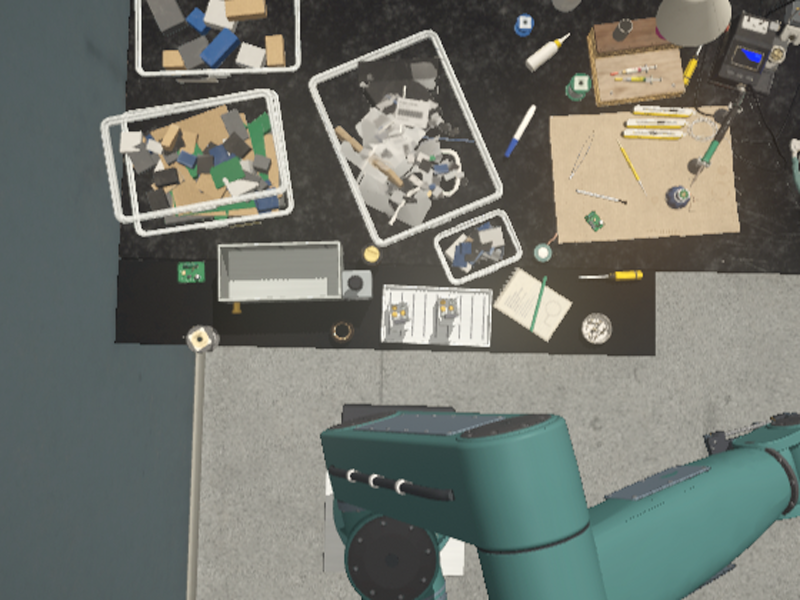

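View pics/side0.png

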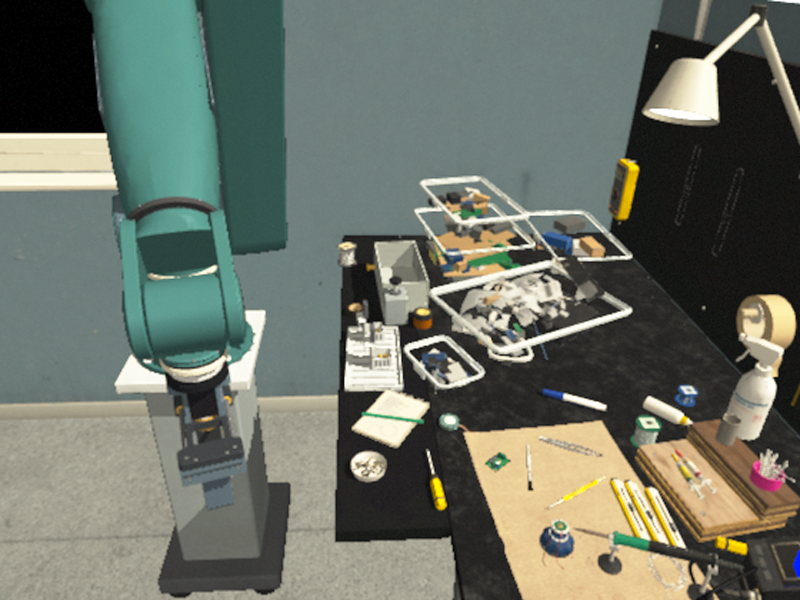

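The top view shows two baskets in the tray, at about (398,314) and (447,310), with the tank at (280,270) and the pump at (357,285). I'll enlarge both views.

```bash
cat > h.py <<'E'
from workcell import *
import cv2,numpy as np
def crop(n,x0,y0,w,h,name,im=None):
    im=snapshot(n) if im is None else im
    k=min(800//w,600//h); c=cv2.resize(im[y0:y0+h,x0:x0+w,::-1],None,fx=k,fy=k,interpolation=cv2.INTER_CUBIC)
    cv2.imwrite(f"pics/{name}.png",c); print(name,"scale",k); return im
def ray(n,u,v):
    c=camera_model(n);f=210/np.tan(np.radians(c["vertical_fov"])/2);T=c["cam_to_world"]
    return T[:3,3],T[:3,:3]@np.array([(u-c["cx"])/f,(v-c["cy"])/f,1])
def at(n,u,v,z):
    o,d=ray(n,u,v); return (o+d*(z-o[2])/d[2])
def proj(n,p):
    c=camera_model(n);f=210/np.tan(np.radians(c["vertical_fov"])/2);T=c["cam_to_world"]
    q=T[:3,:3].T@(np.asarray(p)-T[:3,3]); return np.array([q[0]/q[2]*f+c["cx"],q[1]/q[2]*f+c["cy"]])
def tri(u,v,u2,v2):
    (o,d),(p,e)=ray("top",u,v),ray("side",u2,v2)
    s=np.linalg.lstsq(np.c_[d,-e],p-o,rcond=None)[0]; a,b=o+s[0]*d,p+s[1]*e
    return (a+b)/2,np.linalg.norm(a-b)
E
python3 - <<'E'
from h import *
crop("top",262,195,88,50,"t1"); crop("top",145,165,120,50,"t2"); crop("side",235,165,70,110,"s1")
E
```

```text
t1 scale 9
t2 scale 6
s1 scale 5
```

View pics/t1.png

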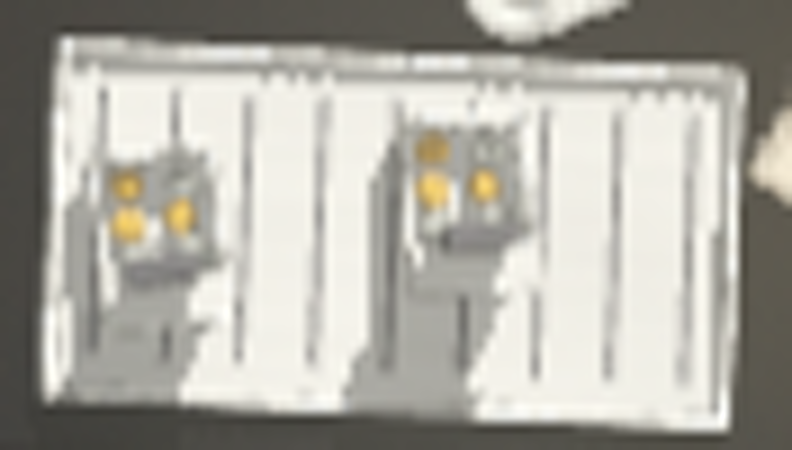

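View pics/t2.png

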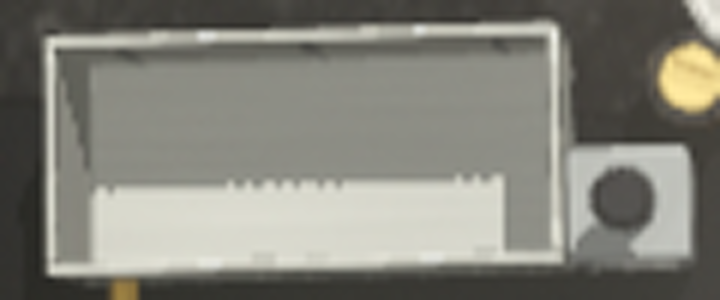

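View pics/s1.png

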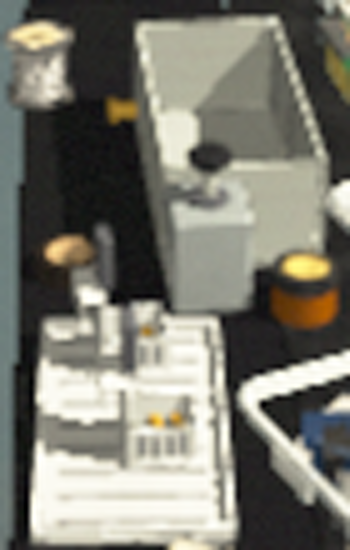

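The enlarged top view shows the tray outer corners at t1 (62,38), (745,68), (728,430), (45,402). The two baskets are turned about +10°, with dark tabs at about (165,272) and (487,240). In t2 the tank rim corners are (45,36), (557,22), (563,262), (47,274) and the plunger is at (622,200). I'll compute poses and overlay wireframes to check them.

```bash
cat >> h.py <<'E'
def up(p,k,o): return (np.array(p)+.5)/k-.5+np.array(o)
B=[(-18,-23,0),(32,-23,0),(32,23,0),(-18,23,0),(-18,-23,30),(32,-23,30),(32,23,30),(-18,23,30),
 (-18,-23,66),(-18,23,66),(-32.5,-23,66),(-32.5,23,66),(-18,-13,106),(-18,13,106),(-8,13,106),(-8,-13,106),(-18,-13,66),(-18,13,66),(-8,13,66),(-8,-13,66)]
EB=[(0,1),(1,2),(2,3),(3,0),(4,5),(5,6),(6,7),(7,4),(0,4),(1,5),(2,6),(3,7),(4,8),(7,9),(8,9),(8,10),(9,11),(10,11),(12,13),(13,14),(14,15),(15,12),(12,16),(13,17),(14,18),(15,19)]
def bw(x,y,psi,z=.004,pts=B):
    c,s=np.cos(psi),np.sin(psi); P=np.array(pts)/1e3
    return P@np.array([[c,s,0],[-s,c,0],[0,0,1]])+[x,y,z]
def overlay(im,n,x0,y0,w,h,poses,name):
    k=min(800//w,600//h); c=cv2.resize(im[y0:y0+h,x0:x0+w,::-1],None,fx=k,fy=k,interpolation=cv2.INTER_CUBIC)
    for p in poses:
        q=[((proj(n,a)-[x0,y0]+.5)*k-.5).astype(int) for a in bw(*p)]
        for i,(a,b) in enumerate(EB): cv2.line(c,tuple(map(int,q[a])),tuple(map(int,q[b])),(0,0,255) if i>=18 else ((0,255,0) if i<12 else (255,0,255)),1)
    cv2.imwrite(f"pics/{name}.png",c); return c
E
python3 - <<'E'
from h import *
np.set_printoptions(precision=4,suppress=True)
for nm,pts,k,o,z in(("tray",[(62,38),(745,68),(728,430),(45,402)],9,(262,195),.012),("tank",[(45,36),(557,22),(563,262),(47,274)],6,(145,165),.09),("plg",[(622,200)],6,(145,165),.123),("tab",[(165,272),(487,240)],9,(262,195),.110)):
    P=np.array([at("top",*up(p,k,o),z) for p in pts]);print(nm,P[:,:2].tolist(),P.mean(0))
    if len(P)==4: print("len",[np.linalg.norm(P[i]-P[i-1]) for i in range(4)],"psi",[np.degrees(np.arctan2(*(P[a]-P[b])[:2][::1])) for a,b in((0,1),(3,2))])
s0=np.array((235,165))
for p,z in(((36,540),.012),((238,540),.012),((135,20),.09),((280,18),.09),((328,160),.09),((167,200),.09),((210,157),.123),((128,305),.11),((104,226),.11)): print(p,at("side",*up(p,5,s0),z))
E
```

```text
tray [[0.5063917182043007, 0.03631370073721315], [0.5013105231684558, -0.21232436296125004], [0.3698081421406272, -0.2084709488788427], [0.37382095629030887, 0.039143136604275125]] [ 0.4378 -0.0863  0.012 ]
len [np.float64(0.132600952567401), np.float64(0.2486899782112527), np.float64(0.13155882720699025), np.float64(0.2476465990217525)] psi [np.float64(1.170739940054634), np.float64(0.9284495653769227)]
tank [[0.5812520969040106, 0.40322472416342237], [0.5947584519086427, 0.13417748592785417], [0.4688684252923149, 0.12745980637094922], [0.45614466250644786, 0.39751067664783846]] [0.5253 0.2656 0.09  ]
len [np.float64(0.12523785562101744), np.float64(0.26938603903635716), np.float64(0.12606913190820734), np.float64(0.2703504515933648)] psi [np.float64(-2.8738747018133584), np.float64(-2.69756274703042)]
plg [[0.499653829423242, 0.09534174793961353]] [0.4997 0.0953 0.123 ]
tab [[0.41981871541895655, -0.0037603192080091843], [0.433457111983888, -0.11379913608723019]] [ 0.4266 -0.0588  0.11  ]
(36, 540) [ 0.3739 -0.2195  0.012 ]
(238, 540) [ 0.5012 -0.2248  0.012 ]
(135, 20) [0.4572 0.4038 0.09  ]
(280, 18) [0.5837 0.4042 0.09  ]
(328, 160) [0.5958 0.1384 0.09  ]
(167, 200) [0.47   0.0796 0.09  ]
(210, 157) [0.5015 0.0837 0.123 ]
(128, 305) [ 0.4359 -0.0987  0.11  ]
(104, 226) [0.4223 0.0072 0.11  ]
```

```bash
python3 - <<'E'
from h import *
P=[(.4326,-.0015,np.radians(10)),(.446,-.1115,np.radians(10))]
a=overlay(snapshot("top"),"top",262,195,66,50,P,"a")
b=overlay(snapshot("side"),"side",240,205,45,70,P,"b")
a=cv2.resize(a,None,fx=.67,fy=.67);b=cv2.resize(b,None,fx=1,fy=1)
H=max(a.shape[0],b.shape[0]);f=lambda m:cv2.copyMakeBorder(m,0,H-m.shape[0],0,0,cv2.BORDER_CONSTANT)
c=np.hstack([f(a),f(b)]);print(a.shape,b.shape,c.shape);cv2.imwrite("pics/ov1.png",c if c.shape[1]<=800 else c[:, :800])
E
```

```text
(402, 531, 3) (560, 360, 3) (560, 891, 3)
```

View pics/ov1.png

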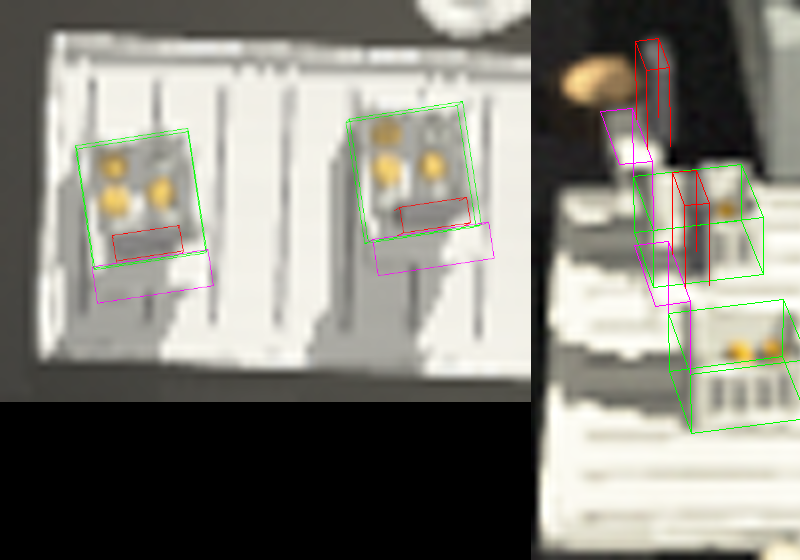

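The overlay fits both baskets to within about 2 mm in both views, so there are two baskets. Next I'll check reach for every pose I need.

```bash
cat >> h.py <<'E'
TANK=(.5253,.2656,np.radians(2.79)); TRAY=(.4378,-.0863,np.radians(-1.05)); PLG=np.array([.4997,.0948])
BL=(.4326,-.0015,np.radians(10));BR=(.446,-.1115,np.radians(10))
SG=1
def ori(psi): a=(psi+SG*np.pi/2)/2; return np.array([np.cos(a),np.sin(a),0,0])
def rot(psi,x,y): return np.array([np.cos(psi)*x-np.sin(psi)*y,np.sin(psi)*x+np.cos(psi)*y])
def tcp(b,zu,g=.09): # basket origin pose (x,y,psi), underside height -> TCP
    return np.r_[np.array(b[:2])+rot(b[2],-.013,0),zu+g+.06]
def hang(y): # basket pose hooked at rim-local y
    return (*(np.array(TANK[:2])+rot(TANK[2],-.060+.024,y)),TANK[2])
def st(m=""):
    s=state(); print(m,"t%.1f"%s["clock"],"pos",np.round(s["tool_pos"],4),"F",np.round(s["ft_force"],1),"op%.3f g%.1f"%(s["opening"],s["grasp_force"])); return s
E
python3 - <<'E'
import h; from h import *
for sg in(1,-1):
    h.SG=sg
    for b,z in((BL,.004),(BL,.16),(BR,.004),(BR,.16),(hang(45),.0) if 0 else (hang(.045),.027),(hang(.045),.16),(hang(-.045),.027),(hang(-.045),.16)):
        q=inverse_kinematics(tcp(b,z),ori(b[2])); print(sg,np.round(tcp(b,z),3),None if q is None else np.round(q,2))
    print(inverse_kinematics(np.r_[PLG,.184],ori(0)))
E
```

```text
1 [ 0.42  -0.004  0.154] [-0.06  0.18  2.34 -0.    0.62 -0.24]
1 [ 0.42  -0.004  0.31 ] [-0.06 -0.12  2.27 -0.    0.99 -0.24]
1 [ 0.433 -0.114  0.154] [-0.31  0.22  2.28 -0.    0.64 -0.48]
1 [ 0.433 -0.114  0.31 ] [-0.31 -0.06  2.22 -0.    0.99 -0.48]
1 [0.474 0.308 0.177] [ 0.54  0.34  2.05 -0.    0.75  0.49]
1 [0.474 0.308 0.31 ] [ 0.54  0.15  2.   -0.    1.    0.49]
1 [0.479 0.218 0.177] [ 0.38  0.29  2.13 -0.    0.73  0.33]
1 [0.479 0.218 0.31 ] [ 0.38  0.08  2.07 -0.    0.99  0.33]
[ 1.41658826e-01  2.49359089e-01  2.16165015e+00 -4.44089210e-16
  7.30583410e-01  1.41658826e-01]
-1 [ 0.42  -0.004  0.154] [-0.06  0.18  2.34 -0.    0.62  2.9 ]
-1 [ 0.42  -0.004  0.31 ] [-0.06 -0.12  2.27 -0.    0.99  2.9 ]
-1 [ 0.433 -0.114  0.154] [-0.31  0.22  2.28 -0.    0.64  2.66]
-1 [ 0.433 -0.114  0.31 ] [-0.31 -0.06  2.22 -0.    0.99  2.66]
-1 [0.474 0.308 0.177] [ 0.54  0.34  2.05 -0.    0.75 -2.66]
-1 [0.474 0.308 0.31 ] [ 0.54  0.15  2.   -0.    1.   -2.66]
-1 [0.479 0.218 0.177] [ 0.38  0.29  2.13 -0.    0.73 -2.81]
-1 [0.479 0.218 0.31 ] [ 0.38  0.08  2.07 -0.    0.99 -2.81]
[ 1.41658826e-01  2.49359089e-01  2.16165015e+00 -4.44089210e-16
  7.30583410e-01 -2.99993383e+00]
```

```bash
cat >> h.py <<'E'
def pick(b,zu,lift=.17):
    o=ori(b[2]); gripper_to(.5,40)
    goto(tcp(b,lift),o); movel(tcp(b,zu+.06),.2); movel(tcp(b,zu),.08); st("at")
    gripper_to(0.0,40); hold(.2); st("grip"); movel(tcp(b,zu+.015),.05); st("up"); movel(tcp(b,lift),.2); return st("lift")
E
python3 - <<'E'
from h import *
pick(BL,.004)
a=overlay(snapshot("top"),"top",262,195,66,50,[(*BL,.17)],"a"); b=overlay(snapshot("side"),"side",240,165,45,75,[(*BL,.17),BR],"b")
a=cv2.resize(a,None,fx=.67,fy=.67);H=b.shape[0];f=lambda m:cv2.copyMakeBorder(m,0,max(0,H-m.shape[0]),0,0,cv2.BORDER_CONSTANT)
a=f(a);cv2.imwrite("pics/ov2.png",np.hstack([a,f(b)])[:600,-800:])
E
```

```text
at t5.2 pos [ 0.4201 -0.0038  0.1544] F [ 0.3 -0.2  0.3] op0.502 g0.0
grip t6.1 pos [ 0.4198 -0.0038  0.154 ] F [0.2 0.4 0.1] op0.106 g40.0
up t6.5 pos [ 0.42   -0.0038  0.1694] F [ 0.2  0.6 -0.8] op0.105 g40.0
lift t7.4 pos [ 0.4192 -0.0037  0.3188] F [-0.6  0.4 -1.8] op0.108 g40.0
```

View pics/ov2.png

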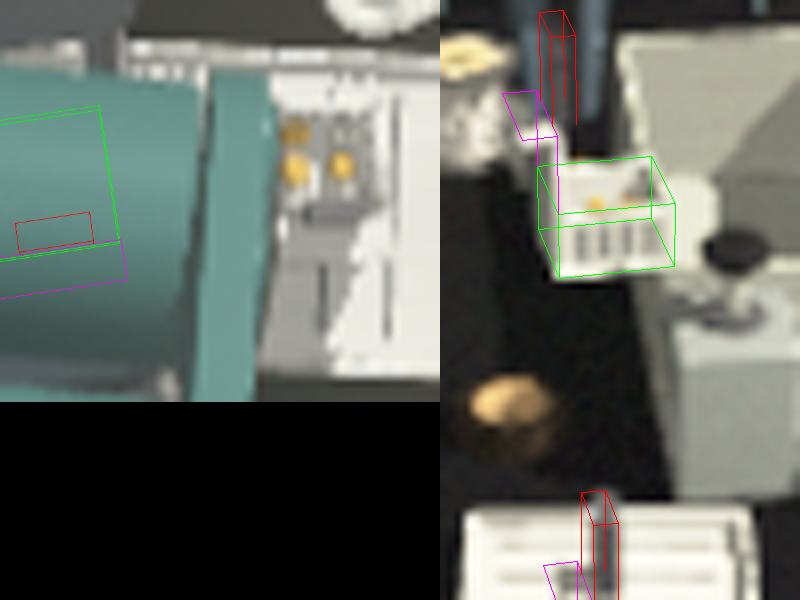

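The basket is upright in the grip and sits where the model predicts, within 3 mm. The second basket hasn't moved. Hooking this one on.

```bash
cat >> h.py <<'E'
def lower(b,z0,z1,fz,step=.003,feed=.05):
    """go down to underside height z1 in steps, stop early on contact; returns height reached"""
    z=z0; f0=state()["ft_force"]
    while z>z1:
        z=max(z1,z-step); movel(tcp(b,z),feed); d=state()["ft_force"]-f0
        if np.linalg.norm(d)>fz: st("contact zu=%.4f d=%s"%(z,np.round(d,1))); break
    return z
def hook(b):
    goto(tcp(b,.17),ori(b[2])); st("above"); movel(tcp(b,.085),.12); st()
    return lower(b,.085,.026,4)
def drop(b,z):
    gripper_to(.35); hold(.3); st("rel"); movel(tcp(b,z+.06),.1); movel(tcp(b,.17),.2)
E
python3 - <<'E'
from h import *
b=hang(.05); z=hook(b); print(z); st()
im=snapshot("side"); overlay(im,"side",255,150,60,75,[(*b,z)],"ov3"); 
E
```

```text
above t8.8 pos [0.474  0.3123 0.3198] F [-0.3 -0.4 -0.9] op0.107 g40.0
 t9.6 pos [0.4743 0.3133 0.2357] F [-0.4  0.4 -0.3] op0.106 g40.0
contact zu=0.0260 d=[-4.2 -3.7 14.8] t14.6 pos [0.4742 0.3133 0.1769] F [-4.6 -3.3 14.5] op0.108 g40.0
0.026
 t14.6 pos [0.4742 0.3133 0.1769] F [-4.6 -3.3 14.5] op0.108 g40.0
```

View pics/ov3.png

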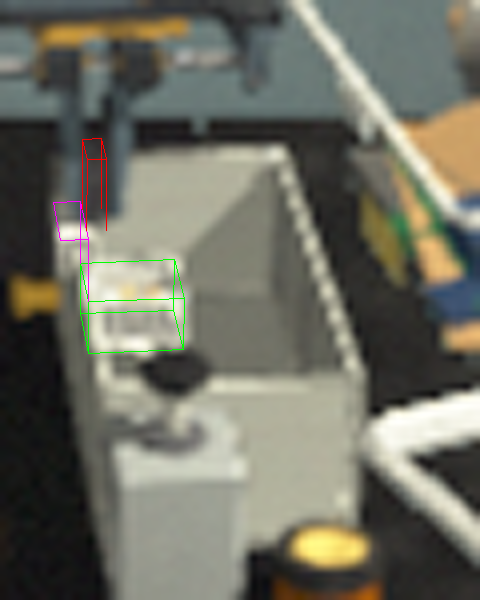

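Contact came at exactly the seating height (underside about 27 mm), and the basket is inside the tank with its lip over the rim. I'll release it, then check both baskets.

```bash
python3 - <<'E'
from h import *
b=hang(.05); drop(b,.026); st()
# park to see tray and tank
goto([.47,.1,.36],ori(0)); 
a=overlay(snapshot("side"),"side",240,150,75,125,[(*b,.027),BR],"x"); goto([.35,-.55,.36],ori(0))
t=overlay(snapshot("top"),"top",150,165,200,80,[(*b,.027),BR],"y"); a=cv2.resize(a,None,fx=1,fy=1)
H=600;f=lambda m:cv2.copyMakeBorder(m,0,max(0,H-m.shape[0]),0,0,cv2.BORDER_CONSTANT)
print(a.shape,t.shape);cv2.imwrite("pics/ov4.png",np.hstack([f(a)[:600,:300],f(cv2.resize(t,(500,200)))[:600]])[:, :800]);st()
cv2.imwrite("pics/t4.png",t)
E
```

```text
rel t15.5 pos [0.4739 0.3132 0.176 ] F [ 0.5  0.7 -0.5] op0.351 g0.0
 t16.8 pos [0.4735 0.3129 0.3189] F [-0.8 -0.8 -0.3] op0.350 g0.0
(500, 300, 3) (320, 800, 3)
 t20.1 pos [ 0.3506 -0.5494  0.3601] F [-0.2 -0.  -0.1] op0.352 g0.0
```

View pics/ov4.png

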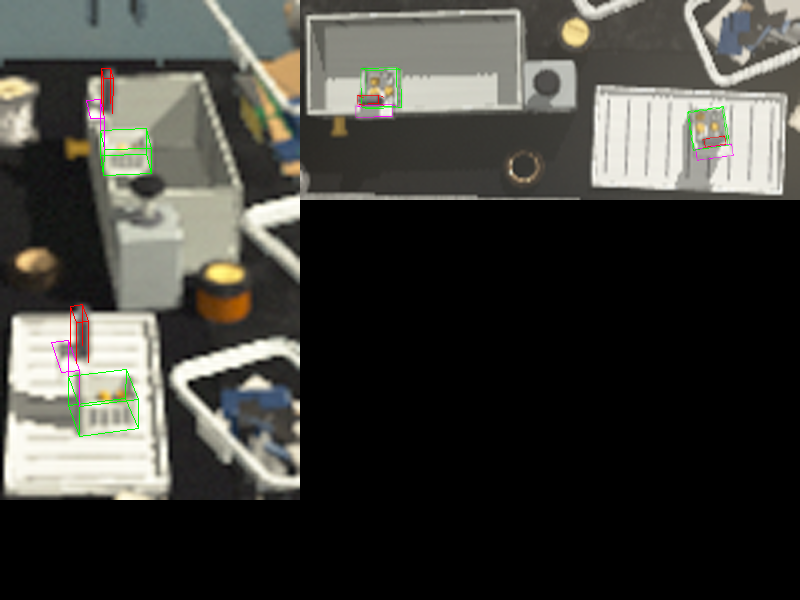

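Basket 1 hangs hooked, and basket 2 is still on its wireframe in the tray. Now basket 2.

```bash
python3 - <<'E'
from h import *
pick(BR,.004); b=hang(-.045); z=hook(b); st("seated"); drop(b,z)
goto([.35,-.55,.36],ori(0)); st()
t=snapshot("top"); s=snapshot("side"); np.save("ref_t",t);np.save("ref_s",s)
P=[(*hang(.05),.027),(*b,.027)]
a=overlay(s,"side",250,150,60,80,P,"x"); t=overlay(t,"top",150,165,120,60,P,"y");t=cv2.resize(t,(375,188)); print(a.shape)
cv2.imwrite("pics/ov5.png",np.hstack([a,cv2.copyMakeBorder(t,0,a.shape[0]-t.shape[0],0,0,cv2.BORDER_CONSTANT)])[:, :800])
E
```

```text
at t23.8 pos [ 0.4334 -0.1138  0.1543] F [ 0.4 -1.4  0.7] op0.505 g0.0
grip t24.6 pos [ 0.4331 -0.1137  0.154 ] F [-0.4 -0.9 -0.1] op0.102 g40.0
up t25.1 pos [ 0.4334 -0.1138  0.1694] F [-0.1  0.1 -1.3] op0.108 g40.0
lift t26.0 pos [ 0.4327 -0.1136  0.3189] F [-0.1  0.2 -1.2] op0.109 g40.0
above t27.2 pos [0.4786 0.2175 0.3196] F [-0.3  0.  -0.8] op0.104 g40.0
 t28.1 pos [0.4789 0.2183 0.2356] F [ 0.5 -0.1 -0.4] op0.107 g40.0
contact zu=0.0260 d=[-5.  -2.8 15.8] t33.1 pos [0.4788 0.2184 0.1768] F [-4.5 -2.9 15.4] op0.110 g40.0
seated t33.1 pos [0.4788 0.2184 0.1768] F [-4.5 -2.9 15.4] op0.110 g40.0
rel t33.9 pos [0.4785 0.2183 0.176 ] F [-1.2 -0.2 -0.3] op0.347 g0.0
 t38.0 pos [ 0.3506 -0.5495  0.36  ] F [-0.6 -0.4 -0.5] op0.351 g0.0
(560, 420, 3)
```

View pics/ov5.png

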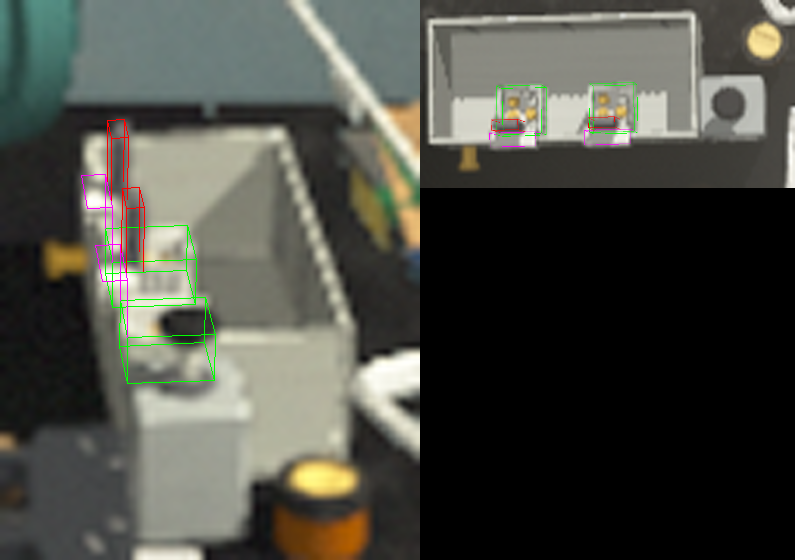

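Both baskets are hooked inside the tank. Now the three pump strokes.

```bash
python3 - <<'E'
from h import *
gripper_to(0.0,10)
goto(np.r_[PLG,.30],ori(TANK[2])); movel(np.r_[PLG,.210],.1)
for i in range(3):
    f0=state()["ft_force"][2]; z=.205; L=[]
    while z>.182:
        movel(np.r_[PLG,z],.04); hold(.05); f=state()["ft_force"][2]-f0; L.append((round(z,4),round(f,1)))
        if f>13: break
        z-=.0015
    hold(.3); st("down"); print(L)
    movel(np.r_[PLG,.210],.05); hold(.4); st("up")
movel(np.r_[PLG,.30],.15); goto([.35,-.55,.36],ori(0))
t=snapshot("top");s=snapshot("side")
for n,a,b in(("top",t,np.load("ref_t.npy")),("side",s,np.load("ref_s.npy"))):
    d=np.abs(a.astype(int)-b).max(2)>40; d=cv2.morphologyEx(d.astype(np.uint8),cv2.MORPH_OPEN,np.ones((2,2)))
    print(n,[tuple(x) for x in cv2.connectedComponentsWithStats(d)[2][1:]])
E
```

```text
down t46.7 pos [0.5001 0.0949 0.1871] F [-9.9 -1.9 37.3] op0.004 g18.5
[(0.205, np.float64(0.1)), (0.2035, np.float64(-1.5)), (0.202, np.float64(-1.0)), (0.2005, np.float64(1.3)), (0.199, np.float64(1.9)), (0.1975, np.float64(2.8)), (0.196, np.float64(2.4)), (0.1945, np.float64(2.9)), (0.193, np.float64(3.4)), (0.1915, np.float64(3.3)), (0.19, np.float64(5.4)), (0.1885, np.float64(3.9)), (0.187, np.float64(11.3)), (0.1855, np.float64(35.7))]
up t47.7 pos [0.4996 0.0948 0.2099] F [0.4 0.5 0. ] op0.008 g0.0
down t52.2 pos [0.5001 0.0949 0.1871] F [-9.6 -2.1 37.1] op0.005 g18.4
[(0.205, np.float64(-0.1)), (0.2035, np.float64(0.4)), (0.202, np.float64(-0.3)), (0.2005, np.float64(2.0)), (0.199, np.float64(2.1)), (0.1975, np.float64(2.5)), (0.196, np.float64(2.8)), (0.1945, np.float64(3.7)), (0.193, np.float64(4.1)), (0.1915, np.float64(5.1)), (0.19, np.float64(6.4)), (0.1885, np.float64(6.5)), (0.187, np.float64(12.8)), (0.1855, np.float64(36.3))]
up t53.3 pos [0.4996 0.0948 0.2099] F [0.5 1.  0.4] op-0.000 g0.0
down t57.8 pos [0.5001 0.0949 0.1871] F [-9.9 -1.2 37.5] op0.007 g18.5
[(0.20
[... 1263 characters left out ...]
1), np.int32(2), np.int32(2), np.int32(4)), (np.int32(238), np.int32(220), np.int32(9), np.int32(7), np.int32(41)), (np.int32(202), np.int32(233), np.int32(11), np.int32(10), np.int32(79)), (np.int32(238), np.int32(232), np.int32(12), np.int32(16), np.int32(97)), (np.int32(215), np.int32(235), np.int32(20), np.int32(38), np.int32(342)), (np.int32(205), np.int32(245), np.int32(8), np.int32(4), np.int32(25)), (np.int32(213), np.int32(248), np.int32(8), np.int32(21), np.int32(99)), (np.int32(235), np.int32(248), np.int32(3), np.int32(8), np.int32(23)), (np.int32(239), np.int32(248), np.int32(2), np.int32(5), np.int32(10)), (np.int32(239), np.int32(256), np.int32(2), np.int32(13), np.int32(26))]
```

All three strokes reached the stop. The image difference shows the nearer basket has shifted, so I'll look.

```bash
python3 - <<'E'
from h import *
P=[(*hang(.05),.027),(*hang(-.045),.027)]
s=snapshot("side");a=overlay(s,"side",250,150,40,60,[],"x")[:600,:400]
t=snapshot("top"); t1=overlay(t,"top",180,192,50,27,[],"y"); t2=overlay(t,"top",180,192,50,27,P,"y"); t1,t2=[cv2.resize(q,(400,216)) for q in(t1,t2)]
r=np.vstack([t1,t2]);print(a.shape,r.shape);r=cv2.copyMakeBorder(r,0,a.shape[0]-r.shape[0],0,0,cv2.BORDER_CONSTANT);cv2.imwrite("pics/ov6.png",np.hstack([a,r])[:600,:800])
E
```

```text
(600, 400, 3) (432, 400, 3)
```

View pics/ov6.png

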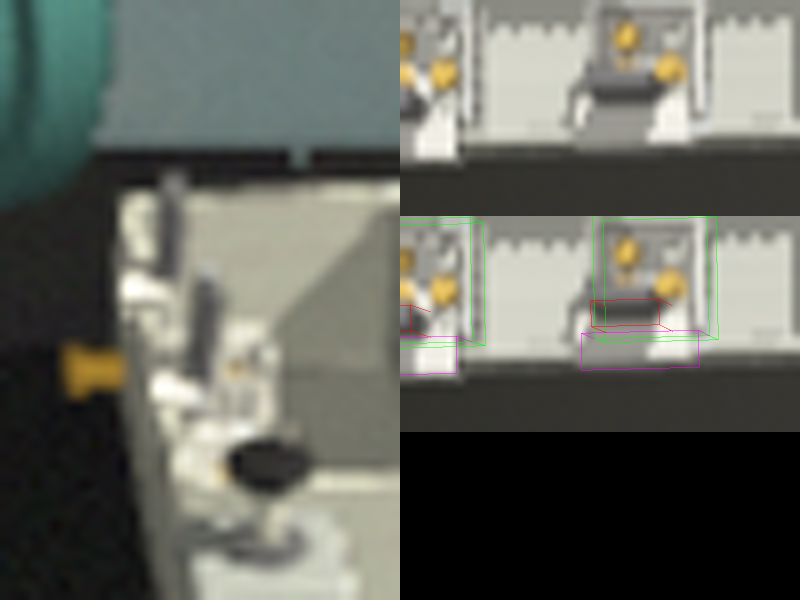

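```bash
python3 - <<'E'
from h import *
def sub(n,a,b,x,y,w,h,R=6,k=8):
    f=lambda i,x,y,w,h:cv2.resize(i[y:y+h,x:x+w],None,fx=k,fy=k,interpolation=cv2.INTER_CUBIC)
    T=f(a,x,y,w,h);S=f(b,x-R,y-R,w+2*R,h+2*R);m=cv2.matchTemplate(S,T,cv2.TM_CCOEFF_NORMED);_,v,_,l=cv2.minMaxLoc(m)
    return n,np.array(l)/k-R,round(v,3)
t0,s0=np.load("ref_t.npy"),np.load("ref_s.npy");t,s=snapshot("top"),snapshot("side")
b=(*hang(-.045),.027)
for nm,L in(("tab",[12,13,14,15]),("box",[4,5,6,7]),("lip",[8,9,10,11])):
  for n,a,c in(("top",t0,t),("side",s0,s)):
    q=np.array([proj(n,p) for p in bw(*b)[L]]);lo=np.floor(q.min(0)).astype(int)-1;hi=np.ceil(q.max(0)).astype(int)+2
    print(nm,sub(n,a,c,*lo,*(hi-lo)))
E
```

```text
tab ('top', array([-0.625, -1.25 ]), 0.85)
tab ('side', array([1.   , 0.125]), 0.81)
box ('top', array([-0.625, -1.   ]), 0.761)
box ('side', array([0., 0.]), 0.973)
lip ('top', array([-0.625, -1.   ]), 0.905)
lip ('side', array([ 0.625, -0.625]), 0.918)
```

The basket moved about 3.5 mm in +x and 2 mm in +y at unchanged height. That is within the slot's play, so it is still hooked. I'll take it out first.

```bash
cat >> h.py <<'E'
def ret(src,zu,dst):
    pick(src,zu); goto(tcp(dst,.17),ori(dst[2])); st("over tray"); movel(tcp(dst,.035),.15)
    z=lower(dst,.035,.003,3,step=.002); st("down %.4f"%z); gripper_to(.45); hold(.3); movel(tcp(dst,z+.06),.1); movel(tcp(dst,.17),.2)
D1=(.4395,-.018,TRAY[2]); D2=(.4415,-.118,TRAY[2])
E
python3 - <<'E'
from h import *
h=hang(-.045); ret((h[0]+.0025,h[1]+.002,h[2]),.027,D2)
goto([.35,-.55,.36],ori(0)); st(); t,s=snapshot("top"),snapshot("side")
P=[(*hang(.05),.027),D2]; a=overlay(s,"side",240,150,60,120,P,"x"); a=cv2.resize(a,(300,600));t=overlay(t,"top",180,165,170,80,P,"y"); t=cv2.resize(t,(500,235))
cv2.imwrite("pics/ov7.png",np.hstack([a,cv2.copyMakeBorder(t,0,365,0,0,cv2.BORDER_CONSTANT)]))
E
```

```text
at t67.3 pos [0.4813 0.2204 0.1773] F [-0.4 -0.5 -0.7] op0.500 g0.0
grip t68.2 pos [0.4812 0.2203 0.1771] F [ 1.  -0.3  3.8] op0.107 g40.0
up t68.6 pos [0.4811 0.2203 0.1923] F [-1.1 -0.6 -1.4] op0.106 g40.0
lift t69.4 pos [0.4805 0.2201 0.3188] F [-0.4  0.5 -1.6] op0.109 g40.0
over tray t70.7 pos [ 0.4288 -0.1173  0.3198] F [-0.4 -0.  -0.3] op0.106 g40.0
contact zu=0.0030 d=[-4.3  0.6 15.3] t75.7 pos [ 0.4288 -0.1179  0.1535] F [-4.4  0.3 14.2] op0.106 g40.0
down 0.0030 t75.7 pos [ 0.4288 -0.1179  0.1535] F [-4.4  0.3 14.2] op0.106 g40.0
 t79.7 pos [ 0.3506 -0.5491  0.3598] F [ 0.1  0.4 -1.2] op0.446 g0.0
```

View pics/ov7.png

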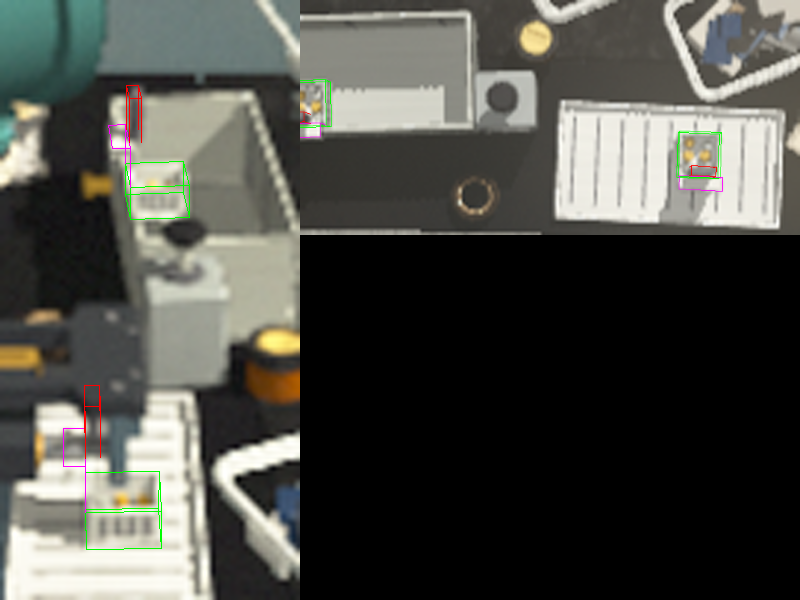

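Basket 2 stands in the tray where planned, and basket 1 still hangs in place. Taking basket 1 back.

```bash
python3 - <<'E'
from h import *
ret(hang(.05),.027,D1)
goto([.35,.0,.40],ori(0)) if 0 else goto([.35,-.55,.36],ori(0)); st(); t=snapshot("top"); movel([.35,-.6,.45],.2); s=snapshot("side")
P=[D1,D2]; a=overlay(s,"side",235,150,60,120,P,"x"); a=cv2.resize(a,(300,600));t=overlay(t,"top",80,165,380,85,P,"y"); t=cv2.resize(t,None,fx=500/t.shape[1],fy=500/t.shape[1])
c=overlay(snapshot("top"),"top",262,195,84,50,P,"z");c=cv2.resize(c,(500,298));r=np.vstack([t,c])
cv2.imwrite("pics/ov8.png",np.hstack([a,cv2.copyMakeBorder(r,0,600-r.shape[0],0,0,cv2.BORDER_CONSTANT)]))
E
```

```text
at t84.7 pos [0.4741 0.3133 0.1773] F [0.2 0.7 0.5] op0.500 g0.0
grip t85.5 pos [0.474  0.3132 0.1772] F [-1.6 -0.8  5.8] op0.106 g40.0
up t86.0 pos [0.474  0.3132 0.1924] F [-0.7 -0.7 -1.5] op0.109 g40.0
lift t86.8 pos [0.4734 0.3128 0.3188] F [-0.  -0.6 -0.9] op0.107 g40.0
over tray t88.0 pos [ 0.4269 -0.0173  0.3199] F [-0.5 -0.3 -1.3] op0.107 g40.0
contact zu=0.0030 d=[-6.8 -0.4 17.8] t93.1 pos [ 0.4266 -0.0178  0.1535] F [-6.6 -0.8 16.8] op0.103 g40.0
down 0.0030 t93.1 pos [ 0.4266 -0.0178  0.1535] F [-6.6 -0.8 16.8] op0.103 g40.0
 t97.4 pos [ 0.3506 -0.5493  0.3599] F [0.2 0.  0.1] op0.452 g0.0
```

View pics/ov8.png

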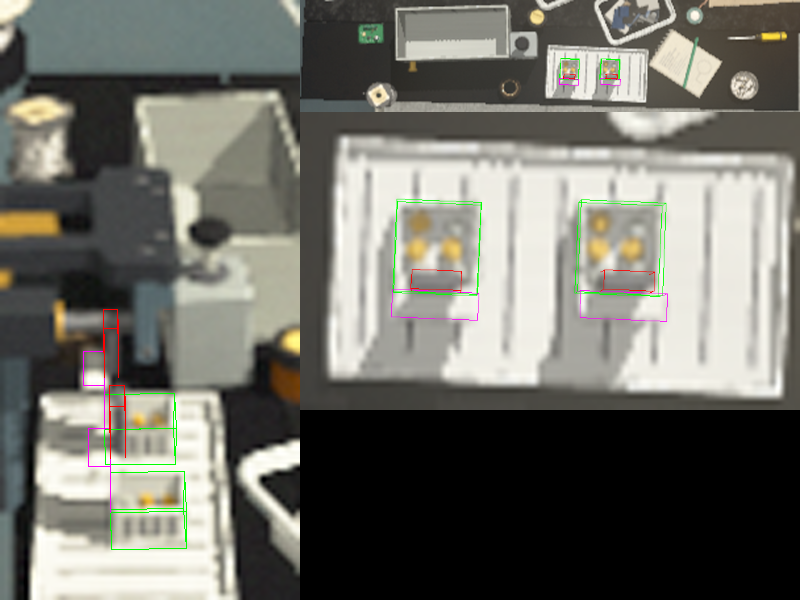

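Both baskets stand upright in the tray, the tank is empty and the bystanders haven't moved.

```bash
python3 -c "
from workcell import *
print(hand_in())"
```

```text
the job is handed in; nothing more can be done
None
```

The job is handed in: two baskets were in the tray; I hooked both in the tank together, gave the pump three full strokes and stood them back upright in the drip tray, with nothing else on the bench visibly moved.

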